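# Clamp a printing block in the carving jig

### The arm

A 6-joint arm with a two-finger parallel gripper is mounted at the origin on a cart in front of the work surface, level with it; the furniture and walls round the work are solid. World frame = base frame: x ahead of the robot, y to its left, z up, the work surface at z = 0. Lengths are in m, angles in degrees, forces in N, time in s.
With the tool pointing down it reaches from about 0.3 to 0.875 m from the base axis. Payload 6.4 kg.
Tool frame: the origin (TCP) lies at the very end of the fingers, on their centre line; the grasp point (between the pads) lies 19 mm behind it (env.tcp_to_grasp is the distance from the TCP to the grasp point, in m); z points along the fingers, x is the direction in which the jaws open and shut, and the axes are right-handed (so a half turn about z gives the same grasp; the last joint's range is limited). The gripper opens to 85 mm and grips with 20 to 120 N. Pads are 22 mm wide; open, the fingers measure 114 mm over their backs; the gripper's body (76 mm by 85 mm) begins 54 mm behind the grasp point. The pads swing forward as they close: fully open they stand 13 mm farther back than shut.
Start: joints at [-88.998, 10.359, 92.074, -0, 77.567, -11.82], TCP at [0.128, -0.561, 0.231] pointing down, gripper open.
Joint ranges: [-171.53, 171.53], [-51.25, 118.39], [17.06, 147.69], [-65.23, 245.23], [0, 150.52], [-178.68, 178.68]. Speed limits (degrees/s): [147.25, 147.25, 172.46, 180, 180, 180].

### API

Orientations are given as a 3x3 rotation matrix whose columns are the frame's x, y, z axes.
In Python, from workcell import env, cams, ticket gives the robot as it stands.
- The arm moves only by the tool servo_tool, never from a script. Its argument "increments" is a list of rows, each an object with "dp": the shift along the tool's x, y, z as a fraction of full scale, a list of three; "dr": the turn, a rotation vector about the tool's x, y, z as a fraction of full scale, a list of three. A call has 1 to 5 rows; each row shifts and turns the commanded pose from where the row before left it, along the tool's axes as they then stand; what a row does not reach is not made up. Full scale, the value 1, is 4 cm for a shift and 180 degrees for a turn. A row lasts 1/8 s, in which the tool goes at most 62.5 mm and 10.7 degrees, less where a joint would pass 70% of its speed; a pose out of reach is approached as far as the arm can. A call with a number of a shift or a turn outside -1 to 1 is refused whole. A call with a gripper value outside its range is refused whole. "claw" is the closure, from 0 (fully open) to 1 (shut), set as the call begins (left out, the last holds). The fingers move at their own pace and stop on an object; the grip force is fixed at half the most. Time passes only in rows, so rows that do not move let the fingers close. It gives the time, the measured TCP pose, the force and the opening at its end, in the units of the state.
- env.state(): the state, without advancing time (a new reading comes with each control period).
- cams.snapshot(name): name is "scene" or "top"; returns the picture (420x560x3 uint8, red, green, blue); there is no depth.
- cams.calibration(name): a dict with "fov_y" (degrees; the focal length in pixels is half the picture's height over the tangent of half this angle, whatever the lens; pixels are square), "cx", "cy" (the principal point, pixels), "cam_to_world" (4x4, takes a point from camera to world coordinates). Camera axes: x right, y down, z forward; pixel columns grow to the right and rows downward; lengths in m; the calibration is good to about 2 mm. A picture is of the moment at which its call begins. calibration takes no time and is no camera call.
- ticket.finish_job(): hands the job in, once; it reports no verdict.
The state is a dict: "t": time; "q": joint angles; "qvel": joint speeds; "joint_torque": joint torques, N m; "eef_pos": TCP position; "orientation": TCP orientation; "force": force on the tool from outside, world axes, zero at the start; "ft_torque": the same for the moment, N m; "grip_width": finger opening in m.
Only numpy, scipy, OpenCV 4.12 (cv2) and the standard library are available. Lean on these libraries where they do the work, as an engineer would, in place of code of your own. Each camera call takes 0.05 s, during which the arm holds its last target.

### The job

Make the printing block ready for carving: push it with the fingertips across the jig board, away from the robot, until it sits flush against the far fence, then push the clamp's T-handle over its dead point, all the way until it snaps into lock and the clamp holds the block against the right-hand fence. Only push: do not lift or tip the block, leave the bottles and the vial standing where they are, and finish clear of everything.

Things in the scene. Friction and masses are not known exactly. Their poses are not given: they have to be found in the camera images.
- jig: fixed plywood jig board, 170 mm (x) by 235 mm (y), 18 mm thick, on the desk; origin at the centre of its underside. Its x axis points roughly away from the robot, y to the left, z up. Two wooden fences and, on the left part, a steel push-type toggle clamp stand on it. A block home and clamped has its centre at jig x = +30, y = -46 mm and its sides parallel to the board's.
- far_fence (a point): mid-length on the foot of the far fence's working face (jig x = 65, y = -34, z = 18 mm); the fence is 16 mm high and runs along jig y from -107 to +38 mm. Axes as the jig's.
- right_fence (a point): on the foot of the right-hand fence's working face (jig x = -10, y = -91, z = 18 mm); the fence is 16 mm high and runs along jig x from -85 to +65 mm. Axes as the jig's.
- printing_block: loose wooden printing block with a grey lino face on top, 70 mm (x) by 90 mm (y) by 24 mm high, 0.25 to 0.5 kg; origin at the centre of its underside. It lies flat on the board at the robot's side, up to 0.15 rad askew, and must slide 50 to 75 mm along jig +x to touch the far fence. Between right-hand fence and open clamp foot it has about 23 mm to spare.
- clamp_handle (a joint): T-handle angle about a hinge parallel to jig x. 0 = open (leaning 0.35 rad back from vertical, to jig +y), grows as the grip is pushed to jig -y and down; 1.60 = locked (1.25 rad forward from vertical). A spring resists with up to 9 N at the grip, fading to zero at the dead point at 1.10; past it the handle snaps on to 1.60 and stays; let go earlier, it springs back open.
- handle_hinge (a point): fixed point on the handle's hinge axis, at jig x = 30, y = 85, z = 66 mm; axes as the jig's. The clamp's fixed body spans jig x 0 to 60 mm, y 53 to 131 mm, up to z = 75 mm.
- handle_grip (a point): centre of the black cross grip of the T-handle, a round bar 70 mm long (along jig x), 18 mm thick, 90 mm from the hinge on a 10 mm rod; moves with the handle: about 151 mm above the desk when open, 94 mm when locked.
- foot: black rubber foot on the end of the clamp's round plunger, a disc 20 mm across, 9 mm thick, springy by a few mm; origin at the centre of the face that touches the block. It stands at jig x = 30, y = +22.5, z = 30 mm when open; locking the handle drives it 26 mm towards jig -y and squeezes the block with several newtons.
- corked_vial: small corked glass vial, 31 mm across, 43 mm high, standing loose on the near left part of the jig board; origin at its foot. To be left alone.
- medium_bottle: white-capped bottle, 47 mm across, 95 mm high, standing loose on the desk to the left of the jig; origin at its foot. To be left alone.
- ink_bottle: square ink bottle, 46 mm wide, 88 mm high, standing loose on the desk behind the jig; origin at its foot. To be left alone.
There are look-alikes about, which are no part of the job. There is more than one size of the printing_block; the one meant has the size given above.

How it is judged:
By the outcome, as a careful person would: the job done as asked, in the order asked, and still so for the second after the job is handed in, with the robot touching nothing.
It also fails if it takes over 51 s, if anything falls off the work surface, if the arm or the gripper's body presses on something with over 40 N, if the wrist force passes 120 N, or if a joint passes its speed limit or range.

## Working session

There is one attempt and no reset: what is moved stays moved. The work goes in short steps, Python scripts to look and compute and a tool call to move; the robot and the scene stay as the last step left them, time stands still between calls to the robot, and variables do not carry over. Pictures are saved under pics/ and viewed, and the job is handed in when it is done.

Besides the shell and the picture viewer there is one more tool, called after "Call:" by a JSON object that holds its "op" and its "data". servo_tool: Moves the arm, as the interface text tells. Its arguments: {"type":"object","properties":{"increments":{"type":"array","items":{"type":"object","properties":{"dp":{"type":"array","items":{"type":"number","minimum":-1,"maximum":1}},"dr":{"type":"array","items":{"type":"number","minimum":-1,"maximum":1}}}}},"claw":{"type":"number"}},"required":["increments"]}

```bash
mkdir -p pics; ls
python3 - <<'E'
from workcell import env,cams,ticket
import cv2,numpy as np
for n in("scene","top"):
    c=cams.calibration(n);print(n,c["fov_y"],c["cx"],c["cy"]);print(np.round(c["cam_to_world"],4))
    im=cams.snapshot(n);cv2.imwrite(f"pics/{n}0.png",im[:,:,::-1])
print(env.state())
print(env.tcp_to_grasp)
E
```

```text
pics
scene 47.18897824267422 286.23024655964514 200.3294697329811
[[-0.4791 -0.5608  0.6752 -0.0383]
 [-0.8778  0.2999 -0.3736  0.4875]
 [ 0.007  -0.7717 -0.636   0.6652]
 [ 0.      0.      0.      1.    ]]
top 57.738047955954116 271.01146219250643 202.6772710215755
[[ 0.0145 -0.9983  0.056   0.4815]
 [-0.9991 -0.0167 -0.038   0.1602]
 [ 0.0389 -0.0554 -0.9977  0.9806]
 [ 0.      0.      0.      1.    ]]
{'t': 0.1, 'q': array([-8.89963828e+01,  1.03974386e+01,  9.21236493e+01,  4.24080301e-04,
        7.75685929e+01, -1.18207572e+01]), 'qvel': array([ 0.00698492, -0.05254766, -0.14971574, -0.10224049,  0.04222554,
        0.00721056]), 'joint_torque': array([ 3.48170724e-04, -4.45878053e+01, -3.52238202e+01, -2.55958412e-04,
        4.20296652e-03, -3.20781311e-06]), 'eef_pos': array([ 0.12763343, -0.56016241,  0.2304954 ]), 'orientation': array([[ 2.21961745e-01, -9.75055375e-01, -2.01887975e-05],
       [-9.75054174e-01, -2.21961504e-01,  1.56511193e-03],
       [-1.53055193e-03, -3.27709803e-04, -9.99998775e-01]]), 'force': array([-0.75071306, -0.43154298,  0.77547588]), 'ft_torque': array([0.01888484, 0.0291982 , 0.00341331]), 'grip_width': 0.08530383675028852}
0.0187
```

View pics/scene0.png

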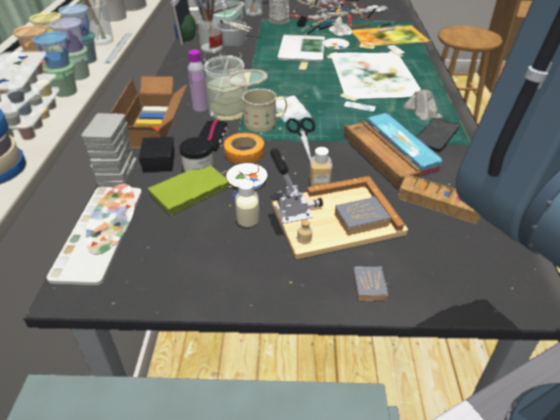

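View pics/top0.png

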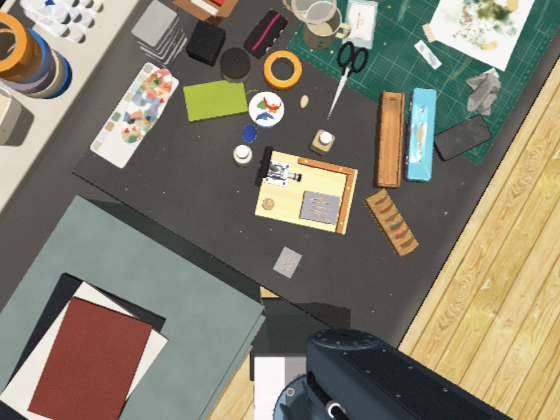

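Run:
```python
from workcell import cams
import cv2
print({k:v for k,v in cams.calibration("top").items() if k!="cam_to_world"})
t=cv2.imread("pics/top0.png")[125:285,220:380];cv2.imwrite("pics/topc.png",cv2.resize(t,(0,0),fx=3.75,fy=3.75,interpolation=cv2.INTER_CUBIC))
t=cv2.imread("pics/scene0.png")[140:310,220:420];cv2.imwrite("pics/scenec.png",cv2.resize(t,(0,0),fx=3.5,fy=3.5,interpolation=cv2.INTER_CUBIC))
```

```text
{'fov_y': 57.738047955954116, 'cx': 271.01146219250643, 'cy': 202.6772710215755}
```

View pics/topc.png

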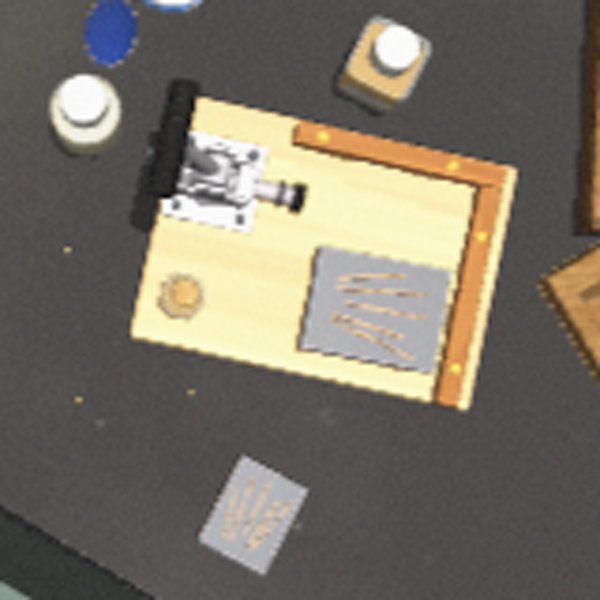

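View pics/scenec.png

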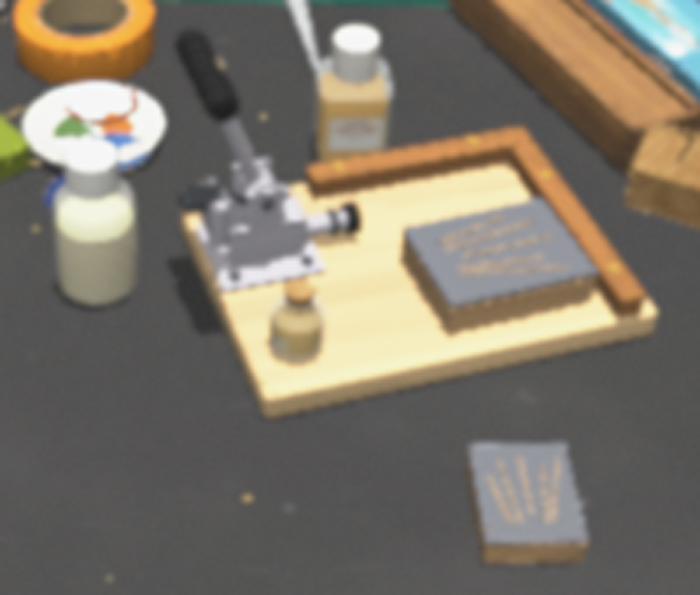

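```bash
cat > h.py <<'E'
import numpy as np,cv2
from workcell import cams
def cast(n,uv,z):
    c=cams.calibration(n);T=np.array(c["cam_to_world"]);f=210/np.tan(np.radians(c["fov_y"]/2))
    uv=np.atleast_2d(uv).astype(float)
    d=np.c_[(uv[:,0]-c["cx"])/f,(uv[:,1]-c["cy"])/f,np.ones(len(uv))]@T[:3,:3].T
    o=T[:3,3];return o+d*((z-o[2])/d[:,2])[:,None]
def tri(uv1,uv2):
    R=[]
    for n,uv in(("top",uv1),("scene",uv2)):
        a=cast(n,uv,0)[0];o=np.array(cams.calibration(n)["cam_to_world"])[:3,3];R.append((o,(a-o)/np.linalg.norm(a-o)))
    A=np.zeros((3,3));b=np.zeros(3)
    for o,d in R:
        P=np.eye(3)-np.outer(d,d);A+=P;b+=P@o
    p=np.linalg.solve(A,b)
    return p,[np.linalg.norm((np.eye(3)-np.outer(d,d))@(p-o)) for o,d in R]
def proj(n,p):
    c=cams.calibration(n);T=np.array(c["cam_to_world"]);f=210/np.tan(np.radians(c["fov_y"]/2))
    q=(np.atleast_2d(p)-T[:3,3])@T[:3,:3];return np.c_[c["cx"]+f*q[:,0]/q[:,2],c["cy"]+f*q[:,1]/q[:,2]]
E
python3 - <<'E'
from h import *
tc=lambda x,y:(x/3.75+220-.4,y/3.75+125-.4)
sc=lambda x,y:(x/3.5+220-.4,y/3.5+140-.4)
tp={'TR':(517,168),'BR':(467,407),'BL':(132,335),'bTL':(317,247),'bTR':(452,268),'bBR':(434,373),'bBL':(299,349)}
sp={'BR':(652,314),'BL':(268,403),'bTL':(404,232),'bTR':(545,202),'bBR':(595,268),'bBL':(448,306)}
P={}
for k in tp:
    z=.042 if k[0]=='b' else .018
    a=cast("top",tc(*tp[k]),z)[0];P[k]=a
    print(k,a.round(4),end=' ')
    if k in sp: print(cast("scene",sc(*sp[k]),z)[0].round(4),tri(tc(*tp[k]),sc(*sp[k])))
    else:print()
d=lambda a,b:np.linalg.norm(P[a]-P[b])
print(d('TR','BR'),d('BR','BL'),d('bTL','bTR'),d('bTR','bBR'),d('bBR','bBL'),d('bBL','bTL'))
E
```

```text
TR [ 0.6248 -0.0974  0.018 ] 
BR [ 0.4611 -0.0635  0.018 ] [ 0.4582 -0.0582  0.018 ] (array([ 0.4617007 , -0.06377181,  0.01271845]), [np.float64(0.0011450423983627848), np.float64(0.0011450423983627375)])
BL [0.5064 0.1641 0.018 ] [0.5003 0.1672 0.018 ] (array([0.50642161, 0.16388865, 0.01084671]), [np.float64(0.00024551857067315133), np.float64(0.00024551857067305917)])
bTL [0.5659 0.0426 0.042 ] [0.5616 0.0432 0.042 ] (array([0.56569685, 0.041347  , 0.03828403]), [np.float64(0.000951375747566826), np.float64(0.000951375747566776)])
bTR [ 0.5535 -0.0475  0.042 ] [ 0.5455 -0.045   0.042 ] (array([ 0.55331834, -0.05034667,  0.0343065 ]), [np.float64(0.0013609638482877861), np.float64(0.0013609638482877829)])
bBR [ 0.4837 -0.0358  0.042 ] [ 0.4847 -0.0343  0.042 ] (array([ 0.48426182, -0.03510083,  0.04200394]), [np.float64(0.0008908109176207084), np.float64(0.0008908109176207094)])
bBL [0.4982 0.0539 0.042 ] [0.4976 0.0563 0.042 ] (array([0.49872477, 0.05434591, 0.0401976 ]), [np.float64(0.0008250081863603199), np.float64(0.0008250081863603373)])
0.1671472704286934 0.23200733352000238 0.0909705133760983 0.07075075710226675 0.09086294368601165 0.06859058929573963
```

Run:
```python
from h import *
im=cv2.imread("pics/top0.png");H=cv2.cvtColor(im,cv2.COLOR_BGR2HSV)
w=H[150:240,250:362]
m=np.zeros(H.shape[:2],np.uint8)
S,V=H[...,1],H[...,2]
# block
mb=((S<60)&(V>100)&(V<200)).astype(np.uint8);r=np.zeros_like(mb);r[185:230,295:345]=mb[185:230,295:345]
r=cv2.morphologyEx(r,cv2.MORPH_CLOSE,np.ones((5,5)))
c=max(cv2.findContours(r,0,1)[0],key=cv2.contourArea)
pw=cast("top",c[:,0,:],.042)[:,:2]
R=cv2.minAreaRect((pw*1000).astype(np.float32));print("block",R, cv2.boxPoints(R))
# wood hue
mw=((H[...,0]<32)&(S>70)&(V>110)).astype(np.uint8);r=np.zeros_like(mw);r[150:236,252:362]=mw[150:236,252:362]
r=cv2.morphologyEx(r,cv2.MORPH_OPEN,np.ones((3,3)))
c=max(cv2.findContours(r,0,1)[0],key=cv2.contourArea);h=cv2.convexHull(c)
print(h[:,0].tolist())
pw=cast("top",h[:,0],.018)[:,:2]
R=cv2.minAreaRect((pw*1000).astype(np.float32));print("board",R,cv2.boxPoints(R))
o=im.copy();cv2.drawContours(o,[c],-1,(0,0,255),1);cv2.imwrite("pics/m.png",cv2.resize(o[125:285,220:380],(0,0),fx=3.75,fy=3.75,interpolation=0))
```

```text
block ((524.4620361328125, 2.859722137451172), (91.66825866699219, 69.03880310058594), 80.13489532470703) [[482.6003   -36.382523]
 [550.6183   -48.210876]
 [566.3237    42.101967]
 [498.3058    53.93032 ]]
[[303, 157], [308, 158], [330, 163], [356, 169], [356, 171], [349, 212], [346, 226], [342, 233], [339, 233], [335, 231], [297, 163], [297, 159], [298, 157]]
board ((557.7412109375, -3.6032028198242188), (158.66549682617188, 170.04678344726562), 78.3376693725586) [[458.43646  -64.11128 ]
 [624.9728   -98.48512 ]
 [657.04596   56.904877]
 [490.50964   91.27872 ]]
```

View pics/m.png

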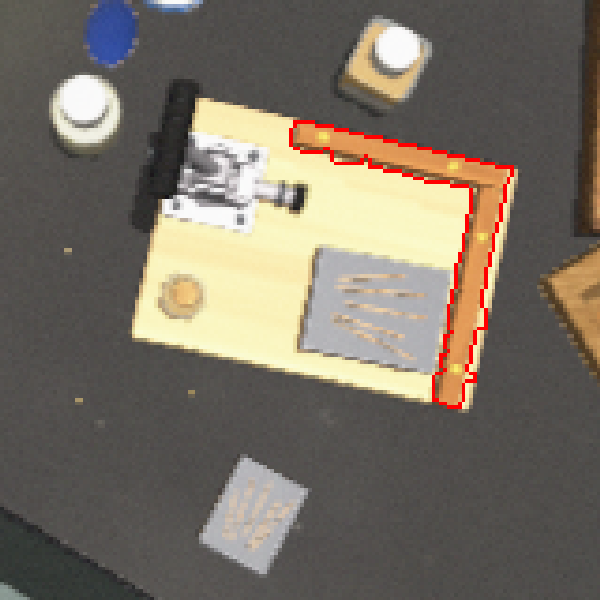

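Run:
```python
from h import *
im=cv2.imread("pics/top0.png");H=cv2.cvtColor(im,cv2.COLOR_BGR2HSV)
S,V=H[...,1],H[...,2]
m=(V>125).astype(np.uint8);r=np.zeros_like(m);r[150:236,255:360]=m[150:236,255:360]
r=cv2.morphologyEx(r,cv2.MORPH_CLOSE,np.ones((3,3)))
c=max(cv2.findContours(r,0,1)[0],key=cv2.contourArea)
p=cast("top",c[:,0],.018)[:,:2]*1000
def fit(a,b,tol=5):
    a=np.array(a);b=np.array(b);d=(b-a)/np.linalg.norm(b-a);n=np.array([-d[1],d[0]])
    s=(p-a)@d;e=(p-a)@n
    k=(abs(e)<tol)&(s>8)&(s<np.linalg.norm(b-a)-8)
    l=cv2.fitLine(p[k].astype(np.float32),cv2.DIST_HUBER,0,.01,.01).ravel();print(k.sum(),np.degrees(np.arctan2(l[1],l[0])));return l
L={}
right=fit([461,-63.5],[625,-97.4]);near=fit([461,-63.5],[506,164]);left=fit([506,164],[550,154.7]);far=fit([625,-97.4],[665,100])
def X(a,b):
    t=np.linalg.solve(np.c_[a[:2],-b[:2]],b[2:]-a[2:]);return a[2:]+t[0]*a[:2]
C=[X(near,right),X(far,right),X(far,left),X(near,left)]
print(np.round(C,1),[np.linalg.norm(C[i]-C[i-1]).round(1) for i in range(4)],np.mean(C,0))
```

```text
58 -11.538243
83 78.64843
11 -11.700583
71 78.25228
[[459.3 -63.6]
 [623.5 -97.1]
 [671.1 131.7]
 [505.4 166. ]] [np.float32(234.1), np.float32(167.6), np.float32(233.7), np.float32(169.2)] [564.81195   34.237988]
```

```bash
cat >> h.py <<'E'
O=np.array([565.,34.2])/1000;th=np.radians(-11.6)
ex=np.array([np.cos(th),np.sin(th)]);ey=np.array([-np.sin(th),np.cos(th)])
def w2j(p): p=np.asarray(p);d=p[:2]-O;return np.array([d@ex,d@ey,p[2]]).round(4)*1000
def j2w(x,y,z): return np.r_[O+ex*x/1000+ey*y/1000,z/1000]
E
python3 - <<'E'
from h import *
tc=lambda x,y:(x/3.75+220-.4,y/3.75+125-.4)
sc=lambda x,y:(x/3.5+220-.4,y/3.5+140-.4)
for k,a,b in(("grip",(174,139),(207,72)),("gripendnear",(165,196),(226,108)),("gripendfar",(183,83),(190,38)),("medcap",(83,97),(90,156)),("vialcork",(183,291),(298,289)),("ink cap",(397,47),(357,38))):
    p,e=tri(tc(*a),sc(*b));print(k,p.round(4),np.round(e[0],4),w2j(p))
    
for n,f in(("top",tc),("scene",sc)):
    print(n,proj(n,j2w(30,116,150.5)),proj(n,j2w(65,116,150.5)),proj(n,j2w(-5,116,150.5)))
print(tc(174,139),sc(207,72))
E
```

```text
grip [0.6181 0.141  0.1509] 0.0001 [ 30.5 115.3 150.9]
gripendnear [0.5849 0.1464 0.1501] 0.0009 [ -3.  113.9 150.1]
gripendfar [0.6506 0.1354 0.1519] 0.0009 [ 63.5 116.3 151.9]
medcap [0.6532 0.1969 0.0907] 0.0002 [ 53.7 177.1  90.7]
vialcork [0.5341 0.131  0.0573] 0.0005 [-49.7  88.6  57.3]
ink cap [ 0.6907 -0.0022  0.0854] 0.0003 [130.5 -10.4  85.4]
top [[265.58819745 161.82551209]] [[269.02184494 146.44016167]] [[262.13654341 177.29154555]]
scene [[278.49069097 160.55057742]] [[273.38136889 150.57001829]] [[283.90154121 171.12014221]]
(266.0, 161.66666666666666) (278.7428571428572, 160.17142857142858)
```

Call:
{"op": "servo_tool", "data": {"increments": [{"dr": [0,0,0.0452]},{"dr": [0,0,0.0452]},{"dr": [0,0,0.0452]},{"dp": [0,0,0]}], "claw": 0.5}}

```text
schema error: expected keys dp, dr
```

Call:
{"op": "servo_tool", "data": {"increments": [{"dp": [0,0,0],"dr": [0,0,0.0452]},{"dp": [0,0,0],"dr": [0,0,0.0452]},{"dp": [0,0,0],"dr": [0,0,0.0452]},{"dp": [0,0,0],"dr": [0,0,0]}], "claw": 0.5}}

```text
t: 0.6
eef_pos: [0.1276, -0.5604, 0.2308]
orientation: [[-0.2, -0.98, 0.0], [-0.98, 0.2, 0.001], [-0.001, 0.0, -1.0]]
force: [0.1, -0.2, 0.1]
grip_width: 0.0426
```

Good: opening 43 mm. Travel to the near side of the block.

Call:
{"op": "servo_tool", "data": {"increments": [{"dp": [-0.98,-0.33,0],"dr": [0,0,0]},{"dp": [-0.98,-0.33,0],"dr": [0,0,0]},{"dp": [-0.98,-0.33,0],"dr": [0,0,0]},{"dp": [-0.98,-0.33,0],"dr": [0,0,0]},{"dp": [-0.98,-0.33,0],"dr": [0,0,0]}]}}

```text
t: 1.23
eef_pos: [0.2321, -0.3806, 0.2311]
orientation: [[-0.198, -0.98, 0.0], [-0.98, 0.198, 0.0], [-0.0, -0.0, -1.0]]
force: [0.8, -0.2, -0.6]
grip_width: 0.0427
```

Call:
{"op": "servo_tool", "data": {"increments": [{"dp": [-0.98,-0.33,0],"dr": [0,0,0]},{"dp": [-0.98,-0.33,0],"dr": [0,0,0]},{"dp": [-0.98,-0.33,0],"dr": [0,0,0]},{"dp": [-0.98,-0.33,0],"dr": [0,0,0]},{"dp": [-0.98,-0.33,0],"dr": [0,0,0]}]}}

```text
t: 1.85
eef_pos: [0.3361, -0.2019, 0.2313]
orientation: [[-0.198, -0.98, 0.0], [-0.98, 0.198, -0.0], [0.0, -0.0, -1.0]]
force: [0.2, -0.3, -0.5]
grip_width: 0.0427
```

Call:
{"op": "servo_tool", "data": {"increments": [{"dp": [-0.98,-0.33,0],"dr": [0,0,0]},{"dp": [-0.98,-0.33,0],"dr": [0,0,0]},{"dp": [-0.98,-0.33,0],"dr": [0,0,0]},{"dp": [-0.98,-0.33,0],"dr": [0,0,0]},{"dp": [-0.98,-0.33,0],"dr": [0,0,0]}]}}

```text
t: 2.48
eef_pos: [0.4402, -0.0231, 0.2313]
orientation: [[-0.197, -0.98, 0.0], [-0.98, 0.197, -0.0], [0.0, -0.0, -1.0]]
force: [0.6, -0.4, 0.9]
grip_width: 0.0431
```

Call:
{"op": "servo_tool", "data": {"increments": [{"dp": [-0.8,-0.22,0],"dr": [0,0,0]},{"dp": [0,0,0.95],"dr": [0,0,0]},{"dp": [0,0,0.95],"dr": [0,0,0]},{"dp": [0,0,0.95],"dr": [0,0,0]},{"dp": [0,0,0.95],"dr": [0,0,0]}]}}

```text
t: 3.1
eef_pos: [0.4547, 0.0053, 0.0782]
orientation: [[-0.197, -0.98, 0.0], [-0.98, 0.197, -0.0], [-0.0, -0.0, -1.0]]
force: [0.2, -0.1, 0.1]
grip_width: 0.0427
```

Call:
{"op": "servo_tool", "data": {"increments": [{"dp": [0,0,0],"dr": [0,0,0]},{"dp": [0,0,0],"dr": [0,0,0]}]}}

```text
t: 3.35
eef_pos: [0.4555, 0.005, 0.0805]
orientation: [[-0.2, -0.98, 0.001], [-0.98, 0.2, -0.0], [0.0, -0.001, -1.0]]
force: [-0.2, 0.1, 0.4]
grip_width: 0.043
```

Run:
```python
from h import *
from workcell import env
s=env.state();print(w2j(s['eef_pos']),s['force'],s['q'],np.degrees(np.arctan2(s['orientation'][1,0],s['orientation'][0,0])))
```

```text
[-101.3  -50.7   80.5] [-0.21506063  0.08199235  0.40448358] [-1.43630417e+01  6.84137575e+00  1.15743364e+02  1.16626790e-03
  5.73425100e+01  8.71474892e+01] -101.51116124154547
```

Call:
{"op": "servo_tool", "data": {"increments": [{"dp": [-0.27,0,0.6],"dr": [0,0,0]},{"dp": [0,0,0.6],"dr": [0,0,0]},{"dp": [0,0,0.2],"dr": [0,0,0]},{"dp": [0,0,0],"dr": [0,0,0]}]}}

```text
t: 3.85
eef_pos: [0.4576, 0.0155, 0.0242]
orientation: [[-0.201, -0.98, 0.001], [-0.98, 0.201, -0.0], [0.0, -0.001, -1.0]]
force: [0.0, -0.2, 0.8]
grip_width: 0.0425
```

Run:
```python
from h import *
from workcell import env
s=env.state();print(w2j(s['eef_pos']),s['force'])
for n,b in(("scene",(140,320,220,420)),("top",(125,285,220,380))):
    im=cams.snapshot(n)[b[0]:b[1],b[2]:b[3],::-1];cv2.imwrite(f"pics/{n}1.png",cv2.resize(im,(0,0),fx=3,fy=3,interpolation=2))
a,b=[cv2.imread(f"pics/{n}1.png") for n in("scene","top")]
h=min(a.shape[0],b.shape[0]);o=np.hstack([a[:h],b[:h]]);cv2.imwrite("pics/both1.png",cv2.resize(o,(800,int(h*800/o.shape[1]))))
```

```text
[-101.4  -39.9   24.2] [ 0.01596883 -0.17032944  0.82618441]
```

View pics/both1.png

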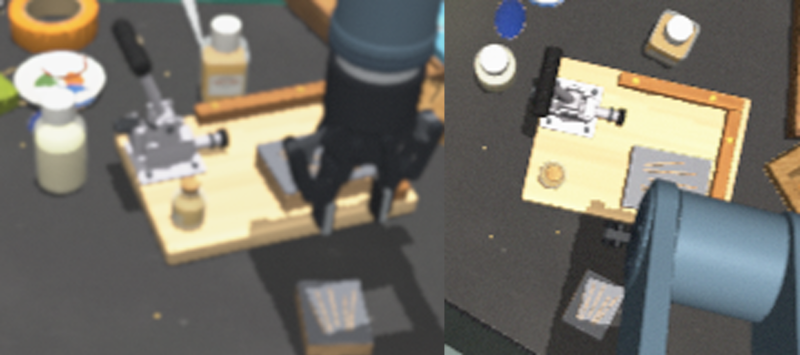

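Call:
{"op": "servo_tool", "data": {"increments": [{"dp": [0,-0.2,0],"dr": [0,0,0]},{"dp": [0,-0.2,0],"dr": [0,0,0]},{"dp": [0,-0.15,0],"dr": [0,0,0]},{"dp": [0,-0.15,0],"dr": [0,0,0]},{"dp": [0,-0.15,0],"dr": [0,0,0]}]}}

```text
t: 4.58
eef_pos: [0.49, 0.009, 0.023]
orientation: [[-0.201, -0.98, -0.001], [-0.98, 0.201, 0.0], [-0.0, 0.001, -1.0]]
force: [-3.1, 1.3, 1.3]
grip_width: 0.0426
```

Call:
{"op": "servo_tool", "data": {"increments": [{"dp": [0,-0.15,0],"dr": [0,0,0]},{"dp": [0,-0.15,0],"dr": [0,0,0]},{"dp": [0,-0.15,0],"dr": [0,0,0]},{"dp": [0,-0.15,0],"dr": [0,0,0]}]}}

```text
t: 5.08
eef_pos: [0.5141, 0.004, 0.0232]
orientation: [[-0.201, -0.98, -0.0], [-0.98, 0.201, 0.0], [0.0, 0.0, -1.0]]
force: [-1.8, 0.7, -0.1]
grip_width: 0.0426
```

```bash
cat > look.py <<'E'
import sys
from h import *
from workcell import env
s=env.state();k=sys.argv[1];print(w2j(s['eef_pos']),s['force'])
for n,b in(("scene",(140,320,220,420)),("top",(125,285,220,380))):
    im=cams.snapshot(n);cv2.imwrite(f"pics/{n}f{k}.png",im[:,:,::-1]);im=im[b[0]:b[1],b[2]:b[3],::-1];cv2.imwrite(f"pics/{n}{k}.png",cv2.resize(im,(0,0),fx=3,fy=3,interpolation=2))
a,b=[cv2.imread(f"pics/{n}{k}.png") for n in("scene","top")]
h=min(a.shape[0],b.shape[0]);o=np.hstack([a[:h],b[:h]]);cv2.imwrite(f"pics/both{k}.png",cv2.resize(o,(800,int(h*800/o.shape[1]))))
E
python3 look.py 2
```

```text
[-43.8 -39.8  23.2] [-1.79729271  0.65447809 -0.05035934]
```

View pics/both2.png

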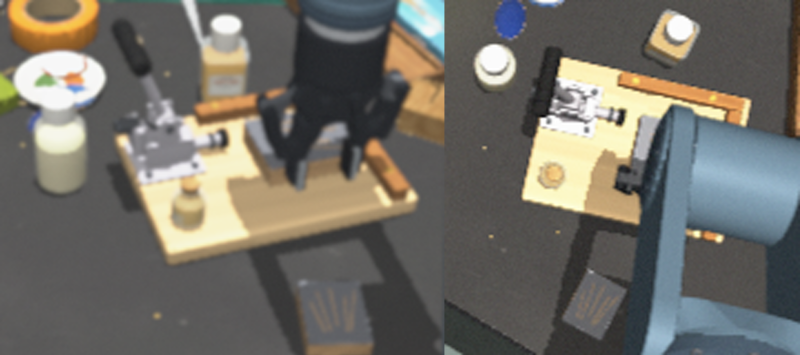

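Block slides with about 2 N. TCP at jig x −44 (commanded −45); contact with the far fence is expected near −16 to −20.

Call:
{"op": "servo_tool", "data": {"increments": [{"dp": [0,-0.13,0],"dr": [0,0,0]},{"dp": [0,-0.13,0],"dr": [0,0,0]},{"dp": [0,-0.12,0],"dr": [0,0,0]},{"dp": [0,-0.1,0],"dr": [0,0,0]}]}}

```text
t: 5.68
eef_pos: [0.5328, 0.0002, 0.0233]
orientation: [[-0.201, -0.98, -0.0], [-0.98, 0.201, 0.0], [-0.0, 0.0, -1.0]]
force: [-2.1, 0.6, 0.9]
grip_width: 0.0428
```

Call:
{"op": "servo_tool", "data": {"increments": [{"dp": [0,-0.05,0],"dr": [0,0,0]},{"dp": [0,-0.05,0],"dr": [0,0,0]}]}}

```text
t: 5.92
eef_pos: [0.5364, -0.0005, 0.0233]
orientation: [[-0.201, -0.98, -0.0], [-0.98, 0.201, 0.0], [0.0, 0.0, -1.0]]
force: [-1.6, 0.2, 2.0]
grip_width: 0.0424
```

Call:
{"op": "servo_tool", "data": {"increments": [{"dp": [0,-0.05,0],"dr": [0,0,0]},{"dp": [0,-0.05,0],"dr": [0,0,0]}]}}

```text
t: 6.18
eef_pos: [0.5404, -0.0013, 0.0233]
orientation: [[-0.201, -0.98, -0.0], [-0.98, 0.201, 0.0], [-0.0, 0.0, -1.0]]
force: [-2.7, 0.7, 2.0]
grip_width: 0.0428
```

Call:
{"op": "servo_tool", "data": {"increments": [{"dp": [0,-0.04,0],"dr": [0,0,0]},{"dp": [0,-0.04,0],"dr": [0,0,0]}]}}

```text
t: 6.42
eef_pos: [0.543, -0.0019, 0.0232]
orientation: [[-0.201, -0.98, -0.002], [-0.98, 0.201, 0.0], [0.0, 0.002, -1.0]]
force: [-6.8, 1.4, 4.7]
grip_width: 0.0429
```

Call:
{"op": "servo_tool", "data": {"increments": [{"dp": [0,-0.04,0],"dr": [0,0,0]},{"dp": [0,-0.04,0],"dr": [0,0,0]}]}}

```text
t: 6.68
eef_pos: [0.543, -0.0018, 0.0224]
orientation: [[-0.2, -0.98, -0.008], [-0.98, 0.2, 0.002], [0.0, 0.008, -1.0]]
force: [-15.7, 2.7, 10.2]
grip_width: 0.0428
```

Call:
{"op": "servo_tool", "data": {"increments": [{"dp": [0,0.1,0],"dr": [0,0,0]},{"dp": [0,0.3,0],"dr": [0,0,0]},{"dp": [0,0.6,0],"dr": [0,0,0]},{"dp": [0,0,-0.9],"dr": [0,0,0]},{"dp": [0,0,-1],"dr": [0,0,0]}]}}

```text
t: 7.3
eef_pos: [0.5064, 0.0056, 0.0996]
orientation: [[-0.201, -0.98, -0.001], [-0.98, 0.201, 0.0], [-0.0, 0.001, -1.0]]
force: [1.1, -0.4, -1.0]
grip_width: 0.043
```

Call:
{"op": "servo_tool", "data": {"increments": [{"dp": [0,0.9,-1],"dr": [0,0,0]},{"dp": [0,0.9,-1],"dr": [0,0,0]},{"dp": [0,0.9,-1],"dr": [0,0,0]},{"dp": [0,0.9,0],"dr": [0,0,0]},{"dp": [0,0,0],"dr": [0,0,0]}]}}

```text
t: 7.92
eef_pos: [0.3651, 0.0348, 0.2196]
orientation: [[-0.2, -0.98, 0.003], [-0.98, 0.2, -0.001], [0.0, -0.003, -1.0]]
force: [0.4, -0.8, 0.1]
grip_width: 0.0426
```

```bash
python3 look.py 3
```

```text
[-195.9  -39.6  219.6] [ 0.41340926 -0.82157719  0.13183054]
```

View pics/both3.png

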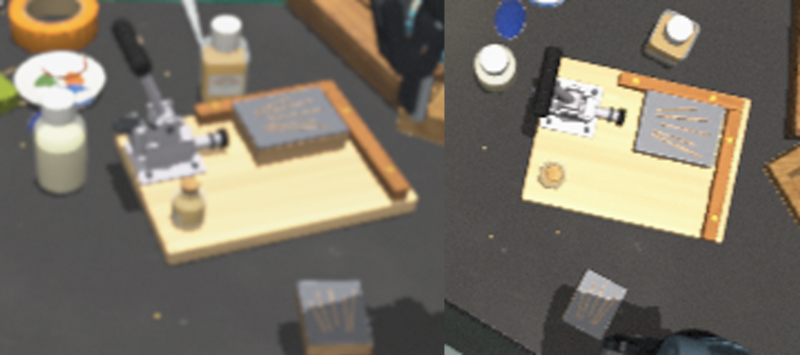

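```bash
cat > blk.py <<'E'
import sys
from h import *
im=cv2.imread(sys.argv[1]);H=cv2.cvtColor(im,cv2.COLOR_BGR2HSV);S,V=H[...,1],H[...,2]
mb=((S<60)&(V>100)&(V<200)).astype(np.uint8);r=np.zeros_like(mb);r[163:225,301:347]=mb[163:225,301:347]
r=cv2.morphologyEx(r,cv2.MORPH_OPEN,np.ones((3,3)));r=cv2.morphologyEx(r,cv2.MORPH_CLOSE,np.ones((5,5)))
c=max(cv2.findContours(r,0,1)[0],key=cv2.contourArea)
pw=cast("top",c[:,0,:],.042)*1000
R=cv2.minAreaRect(pw[:,:2].astype(np.float32));print(R,w2j(np.r_[np.array(R[0])/1000,.042]))
for q in cv2.boxPoints(R): print(w2j(np.r_[q/1000,.042]))
E
python3 blk.py pics/topf3.png
python3 - <<'E'
import cv2
t=cv2.imread("pics/topf3.png")[145:215,280:350];cv2.imwrite("pics/z3.png",cv2.resize(t,(0,0),fx=8,fy=8,interpolation=2))
E
```

```text
((586.2777099609375, -10.507076263427734), (91.83183288574219, 70.40772247314453), 78.47930145263672) [ 29.8 -39.5  42. ]
[ -5.3 -85.5  42. ]
[ 65.1 -85.4  42. ]
[65.   6.4 42. ]
[-5.4  6.4 42. ]
```

View pics/z3.png

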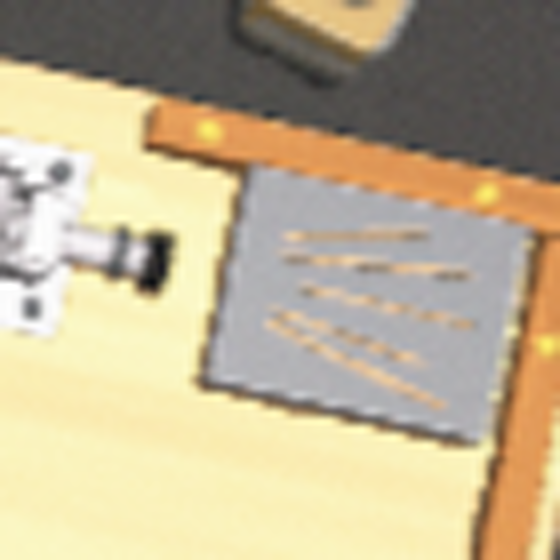

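Call:
{"op": "servo_tool", "data": {"increments": [{"dp": [0,0,0],"dr": [0,0,-0.0556]},{"dp": [0,0,0],"dr": [0,0,-0.0556]},{"dp": [0,0,0],"dr": [0,0,-0.0556]},{"dp": [0,0,0],"dr": [0,0,-0.0556]},{"dp": [0,0,0],"dr": [0,0,-0.0556]}], "claw": 0.65}}

```text
t: 8.65
eef_pos: [0.3671, 0.034, 0.2188]
orientation: [[0.626, -0.78, -0.001], [-0.78, -0.626, 0.0], [-0.001, 0.0, -1.0]]
force: [-1.3, -0.6, 0.3]
grip_width: 0.0296
```

Call:
{"op": "servo_tool", "data": {"increments": [{"dp": [0,0,0],"dr": [0,0,-0.0556]},{"dp": [0,0,0],"dr": [0,0,-0.0556]},{"dp": [0,0,0],"dr": [0,0,-0.0556]},{"dp": [0,0,0],"dr": [0,0,-0.0556]},{"dp": [0,0,0],"dr": [0,0,0]}]}}

```text
t: 9.28
eef_pos: [0.3669, 0.0341, 0.2189]
orientation: [[0.98, -0.201, -0.001], [-0.201, -0.98, 0.0], [-0.001, -0.0, -1.0]]
force: [-0.0, 0.3, -0.1]
grip_width: 0.0296
```

Call:
{"op": "servo_tool", "data": {"increments": [{"dp": [0.9,-0.8,0],"dr": [0,0,0]},{"dp": [0.9,-0.8,0],"dr": [0,0,0]},{"dp": [0.9,-0.8,0],"dr": [0,0,0]},{"dp": [0.9,-0.8,0],"dr": [0,0,0]},{"dp": [0.9,-0.8,0],"dr": [0,0,0]}]}}

```text
t: 9.9
eef_pos: [0.5765, 0.156, 0.2183]
orientation: [[0.979, -0.204, -0.001], [-0.204, -0.979, -0.0], [-0.001, 0.0, -1.0]]
force: [0.7, -0.0, 1.4]
grip_width: 0.0299
```

Run:
```python
from h import *
from workcell import env
s=env.state();print(s['t'],w2j(s['eef_pos']),s['force'],s['q'],s['grip_width'],np.degrees(np.arctan2(s['orientation'][1,0],s['orientation'][0,0])))
```

```text
9.9 [-13.3 121.6 218.3] [ 0.69356302 -0.01078172  1.35940686] [ 3.77290595e+00  1.38249600e+01  8.94908775e+01 -7.94522394e-03
  7.67214525e+01  1.55379508e+01] 0.029919461773851592 -11.763222559516322
```

Call:
{"op": "servo_tool", "data": {"increments": [{"dp": [0.5,-0.42,0],"dr": [0,0,0]},{"dp": [0.5,-0.42,0],"dr": [0,0,0]},{"dp": [0,0,0],"dr": [0,0,0]}]}}

```text
t: 10.28
eef_pos: [0.6216, 0.1806, 0.2179]
orientation: [[0.979, -0.202, -0.001], [-0.202, -0.979, -0.0], [-0.001, 0.0, -1.0]]
force: [-0.2, 0.4, -0.2]
grip_width: 0.0297
```

```bash
python3 look.py 4
```

```text
[ 26.1 154.8 217.9] [-0.22967603  0.4358536  -0.19335807]
```

View pics/both4.png

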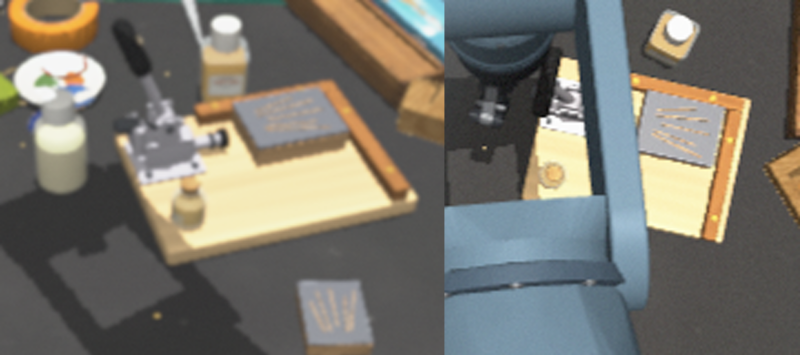

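```bash
python3 -c "
from h import *
print(proj('scene',j2w(26,155,218)),proj('top',j2w(26,155,218)))"
```

```text
[[257.69742311 133.72238605]] [[247.10053572 154.05507011]]
```

View pics/scenef4.png

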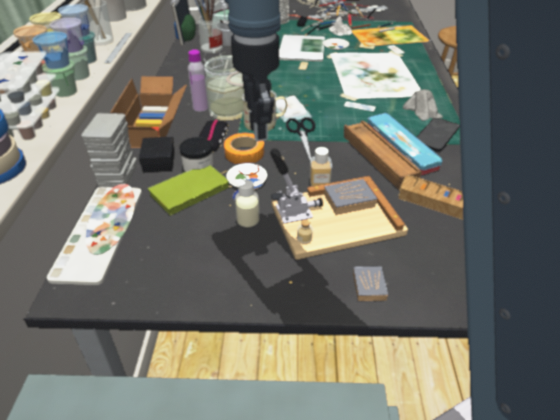

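View pics/topf4.png

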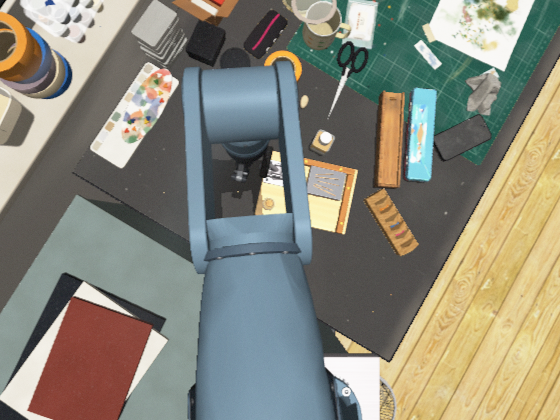

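Call:
{"op": "servo_tool", "data": {"increments": [{"dp": [0.1,0,0.7],"dr": [0,0,0]},{"dp": [0,0,0.7],"dr": [0,0,0]},{"dp": [0,0,0.6],"dr": [0,0,0]},{"dp": [0,0,0],"dr": [0,0,0]}]}}

```text
t: 10.88
eef_pos: [0.6222, 0.1786, 0.137]
orientation: [[0.98, -0.201, -0.005], [-0.201, -0.98, -0.001], [-0.005, 0.002, -1.0]]
force: [-0.2, 0.1, -0.0]
grip_width: 0.0301
```

Call:
{"op": "servo_tool", "data": {"increments": [{"dp": [0,0.2,0],"dr": [0,0,0]},{"dp": [0,0.15,0],"dr": [0,0,0]},{"dp": [0,0.1,0],"dr": [0,0,0]}]}}

```text
t: 11.25
eef_pos: [0.6214, 0.161, 0.1405]
orientation: [[0.98, -0.2, 0.002], [-0.2, -0.98, 0.0], [0.002, -0.001, -1.0]]
force: [0.3, 1.7, 1.0]
grip_width: 0.0302
```

```bash
cat > st.py <<'E'
from h import *
from workcell import env
s=env.state();f=s['force'];print(s['t'],w2j(s['eef_pos']),'Fx,y,z jig',f[:2]@ex,f[:2]@ey,f[2])
E
python3 st.py
```

```text
11.25 [ 29.8 135.6 140.5] Fx,y,z jig -0.05722002634385934 1.6854518428140244 1.020062531733935
```

Call:
{"op": "servo_tool", "data": {"increments": [{"dp": [0,0.19,-0.02],"dr": [0,0,0]},{"dp": [0,0.19,-0.02],"dr": [0,0,0]},{"dp": [0,0.19,-0.02],"dr": [0,0,0]},{"dp": [0,0.19,-0.02],"dr": [0,0,0]}]}}

```text
t: 11.75
eef_pos: [0.6165, 0.1334, 0.1449]
orientation: [[0.98, -0.199, 0.005], [-0.199, -0.98, 0.003], [0.004, -0.004, -1.0]]
force: [1.1, 7.2, 3.4]
grip_width: 0.0301
```

```bash
python3 st.py;python3 look.py 5
```

```text
11.75 [ 30.5 107.5 144.9] Fx,y,z jig -0.4168498955773276 7.30266907144813 3.389861105184094
[ 30.5 107.5 144.9] [1.06006968 7.23733319 3.38986111]
```

View pics/scene5.png

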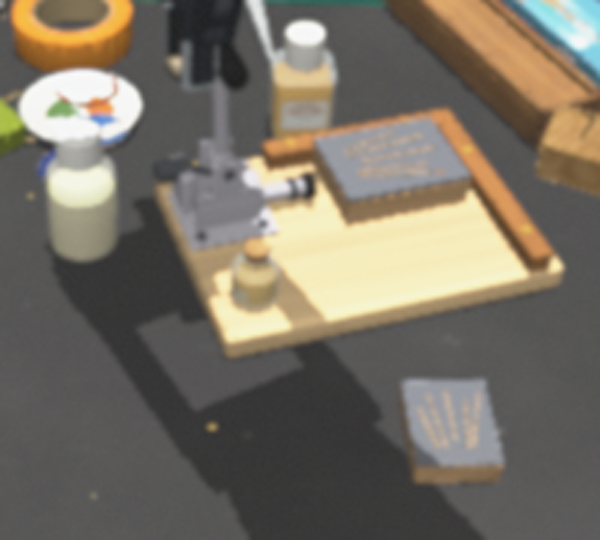

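Call:
{"op": "servo_tool", "data": {"increments": [{"dp": [0,0.19,0],"dr": [0,0,0]},{"dp": [0,0.19,0.02],"dr": [0,0,0]},{"dp": [0,0.19,0.03],"dr": [0,0,0]},{"dp": [0,0.19,0.06],"dr": [0,0,0]},{"dp": [0,0.19,0.07],"dr": [0,0,0]}]}}

```text
t: 12.48
eef_pos: [0.6071, 0.094, 0.135]
orientation: [[0.98, -0.2, -0.0], [-0.2, -0.98, -0.0], [-0.0, 0.0, -1.0]]
force: [1.3, 2.7, 1.4]
grip_width: 0.03
```

```bash
python3 st.py
```

```text
12.475 [ 29.2  67.1 135. ] Fx,y,z jig 0.7347136878265842 2.9124275123381866 1.4385888779088136
```

Call:
{"op": "servo_tool", "data": {"increments": [{"dp": [0,0.17,0.07],"dr": [0,0,0]},{"dp": [0,0.17,0.09],"dr": [0,0,0]},{"dp": [0,0.15,0.1],"dr": [0,0,0]},{"dp": [0,0.13,0.1],"dr": [0,0,0]},{"dp": [0,0.12,0.12],"dr": [0,0,0]}]}}

```text
t: 13.1
eef_pos: [0.6011, 0.0651, 0.1156]
orientation: [[0.98, -0.2, -0.001], [-0.2, -0.98, -0.0], [-0.001, 0.0, -1.0]]
force: [-0.3, -0.3, 0.0]
grip_width: 0.0301
```

```bash
python3 st.py; python3 look.py 6
```

```text
13.1 [ 29.1  37.5 115.6] Fx,y,z jig -0.25817305621547054 -0.3558521610364813 0.028590879219862784
[ 29.1  37.5 115.6] [-0.32445395 -0.29667107  0.02859088]
```

View pics/both6.png

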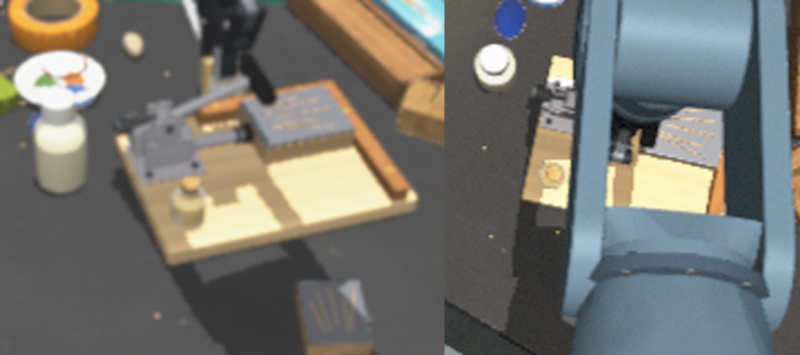

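Call:
{"op": "servo_tool", "data": {"increments": [{"dp": [0,-0.1,-0.5],"dr": [0,0,0]},{"dp": [0,0,-0.9],"dr": [0,0,0]},{"dp": [0,0,-0.9],"dr": [0,0,0]},{"dp": [0,0,-0.6],"dr": [0,0,0]},{"dp": [-0.8,0,0],"dr": [0,0,0]}]}}

```text
t: 13.82
eef_pos: [0.5732, 0.0755, 0.2351]
orientation: [[0.98, -0.2, 0.006], [-0.2, -0.98, -0.001], [0.006, -0.001, -1.0]]
force: [-0.6, 0.5, 0.5]
grip_width: 0.0298
```

Call:
{"op": "servo_tool", "data": {"increments": [{"dp": [-0.9,0.6,0],"dr": [0,0,0]},{"dp": [-0.9,0.6,0],"dr": [0,0,0]},{"dp": [-0.9,0.6,0],"dr": [0,0,0]},{"dp": [-0.9,0.6,0],"dr": [0,0,0]},{"dp": [-0.8,0.5,0],"dr": [0,0,0]}]}}

```text
t: 14.45
eef_pos: [0.3739, -0.0029, 0.2322]
orientation: [[0.98, -0.199, 0.0], [-0.199, -0.98, -0.0], [0.0, 0.0, -1.0]]
force: [-0.0, -0.2, 0.6]
grip_width: 0.0298
```

Call:
{"op": "servo_tool", "data": {"increments": [{"dp": [0,0.9,0],"dr": [0,0,0]},{"dp": [0,0.9,0],"dr": [0,0,0]},{"dp": [0,0.9,0],"dr": [0,0,0]},{"dp": [0,0,0],"dr": [0,0,0]},{"dp": [0,0,0],"dr": [0,0,0]}]}}

```text
t: 15.08
eef_pos: [0.3537, -0.1081, 0.2321]
orientation: [[0.98, -0.2, 0.0], [-0.2, -0.98, 0.0], [0.0, -0.0, -1.0]]
force: [0.7, 0.1, 0.0]
grip_width: 0.0306
```

```bash
python3 st.py; python3 look.py 7; python3 blk.py pics/topf7.png
```

```text
15.075 [-178.4 -181.9  232.1] Fx,y,z jig 0.6598363757898407 0.25142866388533835 0.018245427797710823
[-178.4 -181.9  232.1] [0.69691614 0.11361477 0.01824543]
((583.990234375, -22.004798889160156), (79.19223022460938, 70.7908706665039), 78.20340728759766) [ 29.9 -51.2  42. ]
[ -5.6 -90.7  42. ]
[ 65.2 -91.   42. ]
[ 65.4 -11.8  42. ]
[ -5.4 -11.5  42. ]
```

View pics/both7.png

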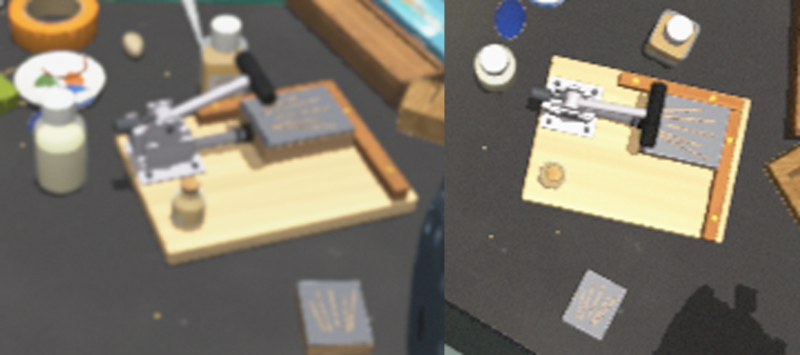

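View pics/top7.png

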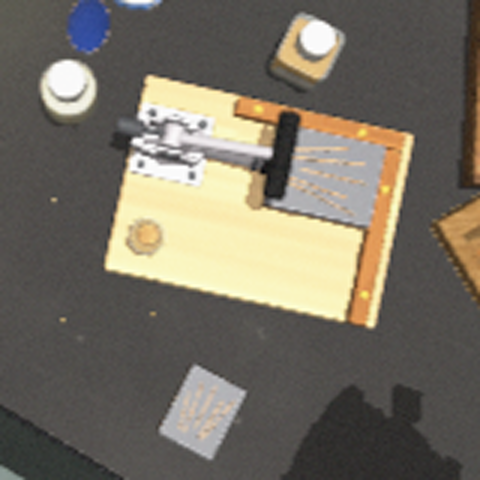

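Run:
```python
from h import *
p,e=tri((313.9,176.7),(335.4,174.8));print(w2j(p),e[0])
for n in("vial",(267.9,203.5)),: print(n)
a=cv2.imread("pics/top0.png").astype(int);b=cv2.imread("pics/topf7.png").astype(int)
for k,(u,v) in dict(med=(242,152),vial=(268,203),ink=(323,139)).items():
    print(k,np.abs(a-b)[v-12:v+12,u-12:u+12].mean())
```

```text
[30.2 -2.3 92.5] 0.0003575155155611552
('vial', (267.9, 203.5))
med 2.1527777777777777
vial 1.2309027777777777
ink 1.6255787037037037
```

Grip centre measured at jig (30, −2, 92.5 mm), which matches the locked position. The block's edges lie at the fences, and the bottles and vial haven't moved.

```bash
python3 -c "
from workcell import ticket
print(ticket.finish_job())"
```

```text
the job is handed in; nothing more can be done
None
```

The block is flush against the far fence, the clamp is locked, and I handed the job in at about 15 s of the 51 s allowed.

**Pushes:** I pushed the block about 63 mm with two half-open fingertips until it stopped at the far fence, with about 16 N on the fingers at the end. I then straddled the T-handle rod and pushed the grip along its arc. It needed about 7 N at the highest reading, passed the dead point and snapped away from the fingers. I withdrew clear of everything afterwards.

**Last checks:**
- **Block:** its far edge measured jig x of about 65 mm and its right edge about −91 mm, which are the two fence faces. It is parallel to the board within about 0.2°. The box fitted to the block was too short in y (79 mm instead of 90), because the grip hides the left edge in the top view, so I relied on the visible edges.
- **Handle:** the grip measured jig (30, −2, 92.5 mm). The locked position is about (30, 0, 94 mm), so this agrees within measuring error.
- **Bottles and vial:** the before-and-after top pictures show no change at any of the three.
- **Robot:** the force on the tool reads about zero.

No check failed.

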